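# Hold the stake holder's clamp bolt

### The arm

A 6-joint arm with a two-finger parallel gripper is mounted at the origin on a cart in front of the work surface, level with it; the furniture and walls round the work are solid. World frame = base frame: x ahead of the robot, y to its left, z up, the work surface at z = 0. Lengths are in m, angles in rad, forces in N, time in s.
With the tool pointing down it reaches from about 0.25 to 0.775 m from the base axis. Payload 4 kg.
Tool frame: the origin (TCP) lies between the finger pads, 19 mm behind the fingertips; this is the grasp point; z points along the fingers, y is the line along which they close (so a half turn about z gives the same grasp; the last joint's range is limited). The gripper opens to 94 mm and grips with 3 to 60 N. Pads are 16 mm wide; open, the fingers measure 119 mm over their backs; the gripper's body (75 mm by 177 mm) begins 78 mm behind the grasp point.
Start: joints at [1.018, 0.087, 1.371, -0, 1.684, -0.103], TCP at [0.239, 0.495, 0.224] pointing down, gripper open.
Joint ranges: [-3.1, 3.1], [-0.76, 2.03], [0.27, 2.55], [-1.08, 4.22], [0.17, 2.65], [-2.57, 2.57]. Speed limits (rad/s): [2.79, 2.79, 3.14, 3.14, 3.14, 3.14].

### API

Orientations are given as [roll, pitch, yaw] about the fixed x, y, z axes, in that order (R = Rz(yaw) Ry(pitch) Rx(roll)).
In Python, from bench import sensors, optics, ticket gives the robot as it stands.
- The arm moves only by the tool send_rows, never from a script. Its argument "rows" is a list of rows, each a list of 6 numbers: the shift along the world's x, y, z in mm, then the turn, a rotation vector about the world's x, y, z in rad. In form: [[x, y, z, wx, wy, wz], ...]. A call has 1 to 8 rows; each row shifts and turns the commanded pose from where the row before left it; what a row does not reach is not made up. A row lasts 1/12 s, in which the tool goes at most 41.7 mm and 7.16 degrees, less where a joint would pass 70% of its speed; a pose out of reach is approached as far as the arm can. A call is refused whole if a number of a shift passes 41.7 or a number of a turn 0.125, either way. A call with a gripper value outside its range is refused whole. "grip" is the finger opening in mm, from 0 to 94, set as the call begins (left out, the last holds). The fingers move at their own pace and stop on an object; the grip force is fixed at half the most. Time passes only in rows, so rows that do not move let the fingers close. It gives the time, the measured TCP pose, the force, the opening and the grip force at its end, in the units of the state.
- sensors.get_obs(): the state, without advancing time (a new reading comes with each control period).
- optics.snapshot(name): name is "side" or "top" or "wrist"; returns the picture (420x560x3 uint8, red, green, blue); there is no depth.
- optics.camera_model(name): a dict with "vertical_fov" (degrees; the focal length in pixels is half the picture's height over the tangent of half this angle, whatever the lens; pixels are square), "cx", "cy" (the principal point, pixels), "R" (3x3) and "t" (3): a world point X has camera coordinates R X + t. Camera axes: x right, y down, z forward; pixel columns grow to the right and rows downward; lengths in m; the calibration is good to about 2 mm. A picture is of the moment at which its call begins: read the wrist's pose just before it. camera_model takes no time and is no camera call; for the wrist camera it gives the pose at the moment of the call.
- ticket.close_job(): hands the job in; it is judged then, once.
The state is a dict: "time": time; "joint_positions": joint angles; "qvel": joint speeds; "joint_torque": joint torques, N m; "tool_pos": TCP position; "ee_rot": TCP orientation; "wrist_force": force on the tool from outside, world axes, zero at the start; "wrist_torque": the same for the moment, N m; "width": finger opening in m; "finger_force": force on a finger pad.
Only numpy, scipy, OpenCV 4.12 (cv2) and the standard library are available. Lean on these libraries where they do the work, as an engineer would, in place of code of your own. Each camera call takes 0.05 s, during which the arm holds its last target. There are 200 camera calls.

### The job

Take the round domed stake out of the wooden rack and slide its shank fully home into the socket of the steel stake holder, and let go of it. Then reach down into the gap behind the holder's bracket, grip the hidden bar-shaped bolt head by its two flat sides, and hold it upright so that the spanner on the front nut is held level and cannot turn the bolt; the program finishes while still holding the head like this. Leave the square-headed stake, the brass block and the steel bench block where they are.

Things in the scene. Friction and masses are not known exactly. Their poses are not given: they have to be found in the camera images.
- stake_holder: Fixed steel stake holder, base 124 x 152 x 10 mm, on a fixed wooden riser 85 mm high. Origin: centre of its underside; x from front to rear, y to the left seen from in front, z up. Bracket: upright plate 8 mm thick (centred on x = 0), 150 mm wide along y, top z = 95 mm. In front of it a 50 mm wide socket block, top z = 85 mm; behind it a rear rail (x = 48 to 56 mm, top z = 80 mm).
- gap_top (a point): Point in the gap between bracket and rear rail, straight above the bolt head, level with the bracket's top (x = 26, y = 32, z = 95 mm in the holder's frame). The gap is 44 mm wide (x = 4 to 48 mm), open above, floor at z = 10 mm; a cheek plate shuts it at y = -65 mm, the +y end is open.
- socket_mouth (a point): Centre of the socket's mouth in the top face of the socket block (x = -36, y = -48, z = 85 mm in the holder's frame). Upright round hole, 16 mm wide, 50 mm deep, edge chamfered by 2 mm.
- bolt_head (a point): Bolt head hidden in the gap: steel bar 12 mm thick (its y), 36 mm tall (its z), 16 mm along the bolt (its x), on a collar 16 mm wide. Origin: its centre, 37 mm below point gap_top at every angle; its x is the holder's x. At joint clamp_bolt = 0 its axes are the holder's. At rest its top leans to +y. Squeezed by parallel fingers closing along the holder's y it swings upright.
- clamp_bolt (a joint): Angle (rad) of bolt, nut and spanner, turning as one about the holder's x axis. 0: head upright, spanner level (85 mm long, 13 to 32 mm in front of the bracket's middle plane, pointing to the holder's +y). Positive: spanner end lower, head's top leaning to +y. Its weight (about 0.1 N m) drops it to a stop at 0.30, where it rests unless held; other stop -0.25.
- rack: Fixed wooden rack, 56 x 120 x 55 mm, origin at the centre of its underside, long side along its y. Two holes 60 mm apart (at y = +30 and -30 mm) each hold one stake upright; which stands where varies.
- dome_stake: The stake to use: turned steel, about 0.2 kg, round. Origin: centre of the shank's lower end, z up along it. Shank 14 mm in diameter, 45 mm long, foot tapered; neck 22 mm in diameter from z = 45 (the shoulder) to 65 mm; cylindrical head 30 mm in diameter from z = 66 to 90 mm, domed to 97 mm. In the rack its shoulder rests on the rack's top.
- stake_shoulder (a point): Centre of the dome stake's shoulder, 45 mm above its lower end; it lies at the socket's mouth when the stake is fully home.
- square_stake: The other stake, same shank and neck, but with a square block head 30 x 30 x 26 mm (z = 65 to 91 mm). Leave it in the rack.
- brass_block: Brass stock block, 21 x 66 x 20 mm, loose on the bench; origin at the centre of its underside. Leave it.
- bench_block: Steel bench block, 58 x 60 x 28 mm, loose on the bench; origin at the centre of its underside. Leave it.
There are look-alikes about, which are no part of the job. What is shaped like the dome_stake but green is not meant.

How it is judged:
On the way:
1. the dome stake is fully home in the holder's socket and let go, before the bolt head is gripped (distance between stake_shoulder and socket_mouth below 0.005 m and angle between dome_stake's own z axis and vertical below 0.06 rad and contact force between the fingers and dome_stake below 0.3 N and contact force between the fingers and clamp_bolt_c0 below 0.3 N), for 0.3 s.
At the end, for the whole second after the job is handed in: dome stake: shoulder within 5 mm of the socket's mouth, upright within 0.06 rad, untouched; bolt head gripped with over 8 N, TCP within 40 mm of its centre and 9 mm of its middle plane (its y); clamp_bolt joint held within 0.09 rad of 0 (distance between stake_shoulder and socket_mouth below 0.005 m and angle between dome_stake's own z axis and vertical below 0.06 rad and contact force between the fingers and dome_stake below 0.3 N and value of joint clamp_bolt between -0.09 and 0.09 rad and contact force between the fingers and clamp_bolt_c0 above 8 N and y of the grasp point in the frame of bolt_head between -0.009 and 0.009 m and distance between the grasp point and bolt_head below 0.04 m); the arm keeps its last pose, push and grip.
It fails at once if the square stake, brass block or bench block is moved by more than 20 mm (distance of any of square_stake, brass_block, bench_block from where it was at the start of the episode above 0.02 m).
It also fails if it takes over 48 s, if anything falls off the work surface, if the arm or the gripper's body presses on something with over 40 N, if the wrist force passes 120 N, or if a joint passes its speed limit or range.

## Working session

There is one attempt and no reset: what is moved stays moved. The work goes in short steps, Python scripts to look and compute and a tool call to move; the robot and the scene stay as the last step left them, time stands still between calls to the robot, and variables do not carry over. Pictures are saved under pics/ and viewed, at most 13 in all, crops included, and the job is handed in when it is done.

Besides the shell and the picture viewer there is one more tool, called after ">>>" as name(argument=value, ...) on one line, values as JSON. send_rows: Moves the arm, as the interface text tells. Its arguments: {"type":"object","properties":{"rows":{"type":"array"},"grip":{"type":"number"}},"required":["rows"]}

```bash
mkdir -p pics; ls; python3 - <<'E'
from bench import sensors, optics
import cv2,numpy as np
print(sensors.get_obs())
for n in ("side","top","wrist"):
    m=optics.camera_model(n); print(n,m)
    p=optics.snapshot(n); np.save(f'pics/{n}0.npy',p)
    cv2.imwrite(f'pics/{n}0.png',p[:,:,::-1])
a=np.hstack([np.load('pics/side0.npy'),np.load('pics/top0.npy')])
cv2.imwrite('pics/both.png',cv2.resize(a,(800,300),interpolation=cv2.INTER_AREA)[:,:,::-1])
E
```

```text
pics
{'time': 0.0, 'joint_positions': array([ 1.01788128e+00,  8.68673406e-02,  1.37024899e+00, -1.89303974e-05,
        1.68410779e+00, -1.03089282e-01]), 'qvel': array([ 5.18589113e-04,  6.89776061e-05,  5.24683411e-05,  1.94088715e-03,
       -2.16148902e-04, -1.11499306e-03]), 'joint_torque': array([-1.94879982e-02, -3.19258618e+01, -2.83387256e+01,  7.70539767e-02,
       -1.61353718e-01, -1.88822080e-03]), 'tool_pos': array([0.2391456 , 0.49527949, 0.22471697]), 'ee_rot': array([3.14122801e+00, 5.66328487e-05, 2.69176473e+00]), 'wrist_force': array([-0.31733498,  0.09555463, -0.00422349]), 'wrist_torque': array([-0.00051898, -0.00716673,  0.01732521]), 'finger_force': 2.073430428863503, 'width': 0.09383396057630856}
side {'vertical_fov': 54.97388785437381, 'cx': 278.05618854349547, 'cy': 215.22268910435199, 'R': array([[ 0.93543046, -0.35305332, -0.01797773],
       [-0.19266761, -0.46652305, -0.8632702 ],
       [ 0.29639339,  0.81099297, -0.50442181]]), 't': array([-0.42009206,  0.1911458 ,  1.00737443])}
top {'vertical_fov': 54.60610902312724, 'cx': 277.4707049149865, 'cy': 209.99294884998258, 'R': array([[-0.02581361, -0.99940709, -0.02278454],
       [-0.99321376,  0.02822586, -0.11282605],
       [ 0.11340227,  0.01971747, -0.99335349]]), 't': array([0.00329342, 0.46239238, 1.21049977])}
wrist {'vertical_fov': 69.67724656196987, 'cx': 271.79108474270527, 'cy': 207.38445425984526, 'R': array([[ 0.43526023,  0.90030389,  0.00119454],
       [ 0.86845544, -0.42021186,  0.2630725 ],
       [ 0.23734716, -0.11346759, -0.96477533]]), 't': array([-0.55045479, -0.02727954,  0.39115764])}
```

View pics/top0.png

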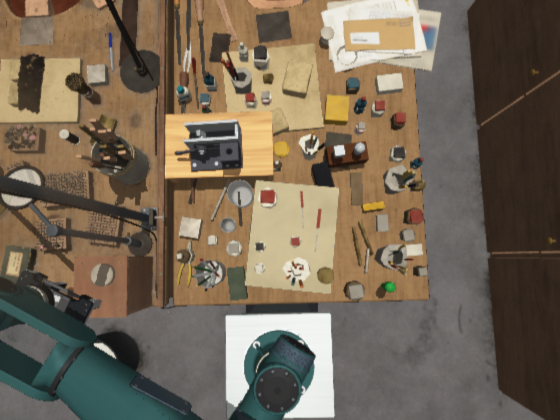

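View pics/side0.png

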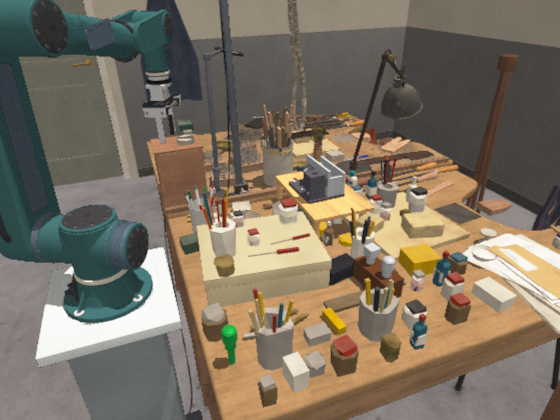

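Top view: the holder sits on the light wooden riser at about (215,147). The rack is the red-brown box at about (347,152), with stake heads near (339,151) and (360,150). The green look-alike is at (390,287). Next I'll enlarge the holder and rack.

```bash
python3 - <<'E'
import cv2,numpy as np
t=np.load('pics/top0.npy');s=np.load('pics/side0.npy')
f=lambda a,x,y,w,h,k:cv2.resize(a[y:y+h,x:x+w],(w*k,h*k),interpolation=cv2.INTER_CUBIC)
A=f(t,155,105,130,75,6)[:, :780]   # not used together
r1=np.hstack([cv2.resize(t[108:178,165:265],(400,280),interpolation=cv2.INTER_CUBIC),cv2.resize(t[125:175,315:385],(392,280),interpolation=cv2.INTER_CUBIC)])
r2=np.hstack([cv2.resize(s[145:220,280:380],(400,300),interpolation=cv2.INTER_CUBIC),cv2.resize(s[225:300,340:438],(392,300),interpolation=cv2.INTER_CUBIC)])
cv2.imwrite('pics/crops.png',np.vstack([r1,r2])[:,:,::-1])
E
```

```text
(no output)
```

View pics/crops.png

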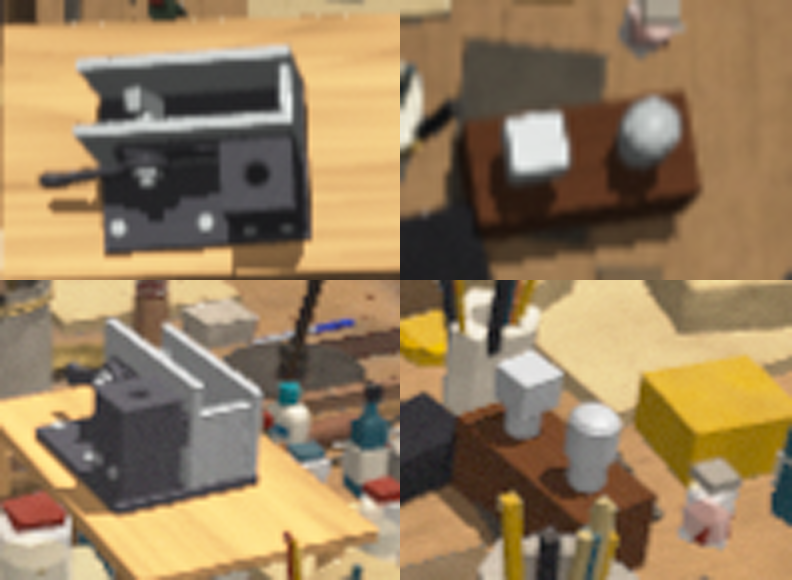

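Shown in the crops: the holder has its front toward the robot. Its socket hole is at top px (229,151), the bolt head at (199,132) behind the bracket, and the spanner points left.

Candidates for the stake: the white square head at (339,151) is the square_stake, and the grey round domed head at (360,150) is the dome_stake. The green one at (390,287) is the look-alike. The crop confirms that (360,150) is the round, domed, non-green one standing in the rack.

```bash
cat > h.py <<'E'
import numpy as np,cv2
from bench import sensors,optics
def ray(m,uv):
    f=210/np.tan(np.radians(m['vertical_fov'])/2); R=np.array(m['R']);t=np.array(m['t'])
    d=R.T@np.array([(uv[0]-m['cx'])/f,(uv[1]-m['cy'])/f,1]); return -R.T@t,d
def plane(m,uv,z):
    o,d=ray(m,uv); return o+d*(z-o[2])/d[2]
def tri(m1,u1,m2,u2):
    o,d=ray(m1,u1);p,e=ray(m2,u2)
    k=np.linalg.lstsq(np.c_[d,-e],p-o,rcond=None)[0]
    return (o+k[0]*d+p+k[1]*e)/2,np.linalg.norm(o+k[0]*d-p-k[1]*e)
def proj(m,X):
    f=210/np.tan(np.radians(m['vertical_fov'])/2); c=np.array(m['R'])@X+m['t']
    return c[:2]/c[2]*f+[m['cx'],m['cy']]
def blobs(img,roi,fn,amin=15):
    x,y,w,h=roi; mk=fn(img[y:y+h,x:x+w].astype(int)).astype(np.uint8)
    n,l,st,c=cv2.connectedComponentsWithStats(mk)
    return [(st[i],c[i]+[x,y],l==i) for i in range(1,n) if st[i][4]>=amin]
E
python3 - <<'E'
from h import *
t=np.load('pics/top0.npy');s=np.load('pics/side0.npy');mt=optics.camera_model('top');ms=optics.camera_model('side')
g=lambda a:(a.min(2)>105)&(a.max(2)-a.min(2)<40)
for nm,im,roi in (('top',t,(330,135,45,30)),('side',s,(360,235,40,50))):
    for st,c,_ in blobs(im,roi,g): print(nm,st+[roi[0],roi[1],0,0,0],c)
u=(360.3,148.5)
print('dome top-view @.088',plane(mt,(360,148.5),.088),'square',plane(mt,(338.9,151),.1))
print('socket',plane(mt,(229.25,151.5),.170), 'gap bolt head approx',plane(mt,(198.7,131.7),.16))
# bracket top edges & rail: bright pixels per column
w=lambda a:(a.min(2)>150)&(a.max(2)-a.min(2)<30)
for nm,roi,z in (('bracket',(186,136,36,8),.180),('rail',(188,118,46,9),.165)):
    for st,c,l in blobs(t,roi,w,20):
        ys,xs=np.nonzero(l); P=np.array([plane(mt,(x+roi[0],y+roi[1]),z)[:2] for x,y in zip(xs,ys)])
        v=cv2.fitLine(P.astype(np.float32),cv2.DIST_L2,0,.01,.01).ravel(); print(nm,st,v, 'ang of y-axis dev deg',np.degrees(np.arctan2(-v[0]*np.sign(v[1]),abs(v[1]))))
for n,uv in (('brL',(183.9,140.2)),('railL',(184.9,124.2)),('railR',(237,121))): print(n,plane(mt,uv,.18 if n=='brL' else .165))
E
```

```text
top [355 142  10  10  76] [359.68421053 146.65789474]
top [334 145  11  11 108] [339.0462963  149.98148148]
side [360 235  21  29 392] [369.35969388 248.99489796]
side [382 255  14  23 229] [387.63755459 265.33187773]
dome top-view @.088 [ 0.62928229 -0.25639619  0.088     ] square [ 0.62066225 -0.19296132  0.1       ]
socket [0.61067476 0.11567078 0.17      ] gap bolt head approx [0.67240973 0.20155651 0.16      ]
bracket [  0   0  36   6 111] [ 0.03906932 -0.9992365   0.64546233  0.18365757] ang of y-axis dev deg 2.2390769
rail [  0   2  46   5 111] [ 0.03603651 -0.9993505   0.69723433  0.16694196] ang of y-axis dev deg 2.065187
brL [0.64348643 0.2378845  0.18      ]
railL [0.69352108 0.23889458 0.165     ]
railR [0.6978223  0.09375012 0.165     ]
```

```bash
python3 - <<'E'
from h import *
mt=optics.camera_model('top');ms=optics.camera_model('side')
for uv in ((152,220),(140,242),(110,287),(85,255)): print(uv,plane(mt,uv,0.0).round(3), 'side px',proj(ms,plane(mt,uv,0.)).round(), proj(ms,plane(mt,uv,0.)+[0,0,.6]).round())
print('tcp in side',proj(ms,np.array([.239,.495,.224])))
for uv in ((180,200),(235,185),(208,200)): print('side',uv,plane(ms,uv,0).round(3))
E
```

```text
(152, 220) [0.445 0.383 0.   ] side px [239. 195.] [225.   7.]
(140, 242) [0.378 0.42  0.   ] side px [219. 194.] [199.   8.]
(110, 287) [0.242 0.511 0.   ] side px [177. 190.] [148.   8.]
(85, 255) [0.342 0.591 0.   ] side px [200. 177.] [178.   5.]
tcp in side [167.21126173 132.7627379 ]
side (180, 200) [0.24  0.426 0.   ]
side (235, 185) [0.452 0.467 0.   ]
side (208, 200) [0.332 0.387 0.   ]
```

```bash
python3 - <<'E'
import cv2,numpy as np
s=np.load('pics/side0.npy')
cv2.imwrite('pics/poles.png',cv2.resize(s[0:260,80:300],(660,600),interpolation=cv2.INTER_CUBIC)[:,:,::-1])
E
```

```text
(no output)
```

View pics/poles.png

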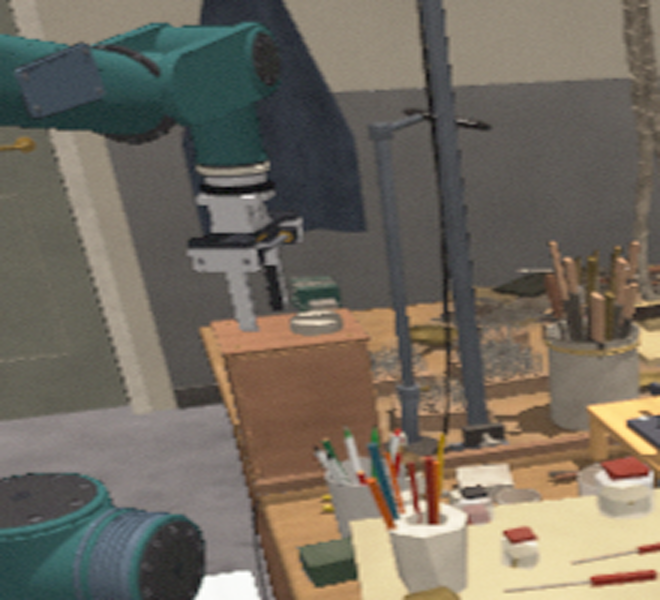

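The poles stand at about (.445,.383) and (.378,.42), next to the start pose. I'll lift and retract first, then swing round.

>>> send_rows(rows=[[0,0,38,0,0,0],[0,0,38,0,0,0],[-13,-27,20,0,0,0],[-13,-27,20,0,0,0],[-13,-27,20,0,0,0],[-13,-27,20,0,0,0],[-13,-27,15,0,0,0],[-13,-27,10,0,0,0]], grip=94)

```text
time: 0.82
tool_pos: [0.1605, 0.3321, 0.4062]
ee_rot: [3.141, 0.0, 2.692]
wrist_force: [-0.4, -0.6, -3.5]
width: 0.094
finger_force: 0.0
```

>>> send_rows(rows=[[25,-25,0,0,0,-0.1],[25,-25,0,0,0,-0.1],[25,-27,0,0,0,-0.1],[22,-30,0,0,0,-0.1],[18,-35,0,0,0,-0.1],[16,-36,0,0,0,-0.1],[14,-37,0,0,0,-0.1],[14,-37,0,0,0,-0.1]])

```text
time: 1.48
tool_pos: [0.3203, 0.0795, 0.4044]
ee_rot: [-3.14, -0.0, 1.887]
wrist_force: [0.5, 0.2, -4.3]
width: 0.0939
finger_force: 0.0
```

>>> send_rows(rows=[[24,-34,0,0,0,-0.1],[26,-32,0,0,0,-0.09],[28,-30,0,0,0,0],[28,-30,-8,0,0,0],[28,-30,-8,0,0,0],[28,-28,-12,0,0,0],[28,-26,-12,0,0,0],[20,-20,-20,0,0,0]])

```text
time: 2.15
tool_pos: [0.5318, -0.1511, 0.344]
ee_rot: [3.141, 0.0, 1.7]
wrist_force: [-0.2, 0.6, -4.2]
width: 0.0942
finger_force: 0.0
```

```bash
python3 - <<'E'
from h import *
m=optics.camera_model('wrist'); p=optics.snapshot('wrist'); np.save('pics/w1.npy',p)
cv2.imwrite('pics/w1.png',p[:,:,::-1]); o=sensors.get_obs(); print(o['tool_pos'],o['ee_rot'],o['joint_positions'])
np.save('pics/w1m.npy',m,allow_pickle=True)
print('pred dome',proj(m,np.array([.629,-.256,.1])),'square',proj(m,np.array([.6207,-.193,.1])))
E
```

```text
[ 0.5327641  -0.15347879  0.33618281] [-3.13266061e+00 -2.88876148e-03  1.69746578e+00] [-0.38165324  0.11050975  1.12543432 -0.00193742  1.91485666 -0.50898071]
pred dome [328.28305393 262.08953616] square [330.4066822  220.64808445]
```

View pics/w1.png

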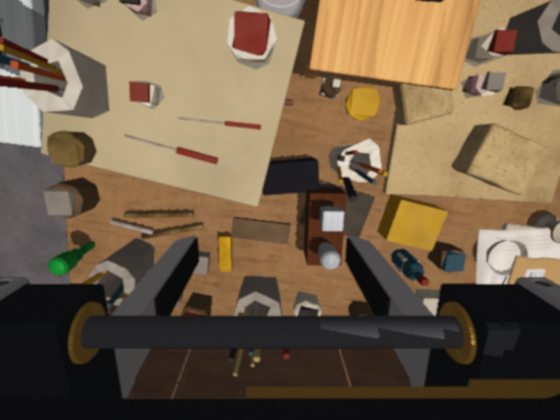

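The wrist view shows the rack at (326,229), with the square head at (332,217) and the dome at (330,257). A pencil cup at about (258,300) may crowd the near finger, so I'll measure that too.

```bash
python3 - <<'E'
from h import *
p=np.load('pics/w1.npy'); m=np.load('pics/w1m.npy',allow_pickle=True).item()
g=lambda a:(a.min(2)>85)&(a.max(2)-a.min(2)<35)
for st,c,l in blobs(p,(308,195,38,80),g,40):
    print(st+[308,195,0,0,0],c)
    cn=cv2.findContours(l.astype(np.uint8),0,2)[0][0]; print(' circ',cv2.minEnclosingCircle(cn),' rect',cv2.minAreaRect(cn))
r=lambda a:(a[:,:,0]>a[:,:,2]*1.8)&(a[:,:,0]<110)&(a[:,:,0]>30)&(a[:,:,0]>1.5*a[:,:,1])
for st,c,l in blobs(p,(295,180,60,95),r,200):
    cn=max(cv2.findContours(l.astype(np.uint8),0,2)[0],key=len); R=cv2.minAreaRect(cn); print('rack',st,R)
    B=cv2.boxPoints(R)+[295,180]; print(np.array([plane(m,b,.055) for b in B]).round(4).tolist())
mt=optics.camera_model('top');t=np.load('pics/top0.npy')
for z in (.05,.1,.15): print('cup',plane(m,(258,300),z).round(3))
print('dome side/wrist tri'); 
E
```

```text
[322 210  23  22 480] [332.65208333 220.48125   ]
 circ ((25.0, 26.0), 14.212770462036133)  rect ((25.0, 25.5), (21.0, 22.0), 90.0)
[320 251  21  19 303] [330.27722772 259.83168317]
 circ ((22.100000381469727, 64.5), 10.210878372192383)  rect ((22.250001907348633, 64.75000762939453), (18.384775161743164, 19.091880798339844), 45.0)
rack [   9   11   43   74 1629] ((29.64030647277832, 47.95277404785156), (39.963829040527344, 73.5291976928711), 2.436648368835449)
[[0.6008, -0.2844, 0.055], [0.5866, -0.1633, 0.055], [0.6473, -0.1581, 0.055], [0.6658, -0.2791, 0.055]]
cup [ 0.536 -0.363  0.05 ]
cup [ 0.534 -0.331  0.1  ]
cup [ 0.533 -0.3    0.15 ]
dome side/wrist tri
```

```bash
python3 - <<'E'
import cv2,numpy as np
p=np.load('pics/w1.npy')[185:335,215:365];t=np.load('pics/top0.npy')[120:220,310:410]
cv2.imwrite('pics/z.png',np.hstack([cv2.resize(p,(400,400),interpolation=2),cv2.resize(t,(400,400),interpolation=2)])[:,:,::-1])
E
```

```text
(no output)
```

View pics/z.png

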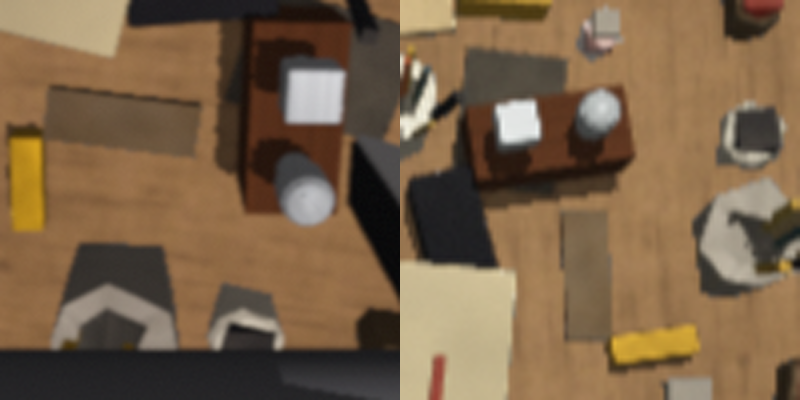

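The cup is clear of the grasp: in the top view it sits at (399,180), about 0.11 m from the dome. The dome is clean to grasp across the rack's short side.

```bash
python3 - <<'E'
from h import *
m=np.load('pics/w1m.npy',allow_pickle=True).item();mt=optics.camera_model('top');t=np.load('pics/top0.npy')
print('cam',-m['R'].T@m['t'])
for z in (.095,.1,.105): print('wrist dome',plane(m,(330.1,259.5),z).round(4),'sq',plane(m,(333,220.5),z).round(4))
g=lambda a:(a.min(2)>85)&(a.max(2)-a.min(2)<35)
for st,c,l in blobs(t,(328,135,45,35),g,30):
    cn=cv2.findContours(l.astype(np.uint8),0,2)[0][0]; cc,rr=cv2.minEnclosingCircle(cn);cc=np.array(cc)+[328,135]; print('top',cc,rr,plane(mt,cc,.098).round(4))
    ctr=(330.1,259.5) if cc[0]>350 else (333,220.5)
    print(' tri',tri(m,ctr,mt,cc))
E
```

```text
cam [ 0.52228092 -0.07509293  0.5044537 ]
wrist dome [ 0.6322 -0.2538  0.095 ] sq [ 0.6255 -0.1938  0.095 ]
wrist dome [ 0.6309 -0.2516  0.1   ] sq [ 0.6243 -0.1923  0.1   ]
wrist dome [ 0.6296 -0.2494  0.105 ] sq [ 0.623  -0.1909  0.105 ]
top [359.68518448 147.05555534] 5.223832607269287 [ 0.631  -0.2538  0.098 ]
 tri (array([ 0.63266305, -0.25483753,  0.09253226]), np.float64(0.0004639121257127357))
top [339. 150.] 6.708303928375244 [ 0.6241 -0.1937  0.098 ]
 tri (array([ 0.62585223, -0.19443114,  0.09257243]), np.float64(0.0005791249179347555))
```

>>> send_rows(rows=[[25,-25,-5,0,0,0],[25,-25,-5,0,0,0],[25,-25,-5,0,0,0],[24,-25,-5,0,0,0],[0,0,-38,0,0,0],[0,0,-38,0,0,0],[0,0,-20,0,0,0],[0,0,0,0,0,0]])

```text
time: 2.87
tool_pos: [0.6262, -0.2472, 0.2196]
ee_rot: [-3.128, -0.009, 1.701]
wrist_force: [-0.3, -0.2, -4.4]
width: 0.0941
finger_force: 0.0
```

```bash
python3 - <<'E'
from h import *
o=sensors.get_obs(); m=optics.camera_model('wrist'); p=optics.snapshot('wrist'); np.save('pics/w2.npy',p);np.save('pics/w2m.npy',m,allow_pickle=True)
print(o['tool_pos'],o['ee_rot'])
print('tcp px',proj(m,o['tool_pos']),'pred dome',proj(m,np.array([.632,-.254,.1])))
g=lambda a:(a.min(2)>85)&(a.max(2)-a.min(2)<35)
for st,c,l in blobs(p,(200,180,160,130),g,300):
    cn=max(cv2.findContours(l.astype(np.uint8),0,2)[0],key=len); cc,rr=cv2.minEnclosingCircle(cn); cc=np.array(cc)+[200,180]; print(st+[200,180,0,0,0],cc,rr,plane(m,cc,.097).round(4))
cv2.imwrite('pics/w2.png',p[:,:,::-1])
E
```

```text
[ 0.62616909 -0.24719361  0.21959327] [-3.1280929  -0.00915972  1.70148957]
tcp px [271.27790833 262.01368707] pred dome [278.21349398 216.26360598]
[263 201  30  28 670] [277.5 215.5] 15.182326316833496 [ 0.6313 -0.2542  0.097 ]
[326 204  34  46 543] [346.5 226.5] 25.739173889160156 [ 0.7002 -0.2563  0.097 ]
[200 277  14  33 322] [206.5 293. ] 17.270015716552734 [ 0.5686 -0.3485  0.097 ]
[237 278  39  32 448] [256.54472733 292.05271912] 21.639293670654297 [ 0.6208 -0.3401  0.097 ]
```

View pics/w2.png

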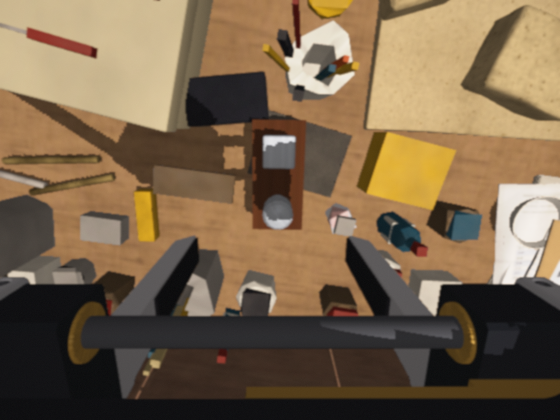

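The dome head is at (278,212), measured at (.631,-.254), and nothing sits between it and the fingers. I'll work out the tilt correction and then go down.

```bash
cat >> h.py <<'E'
from scipy.spatial.transform import Rotation as Ro
def corr(pos,yaw):
    o=sensors.get_obs(); R=Ro.from_euler('xyz',o['ee_rot']); T=Ro.from_euler('xyz',[np.pi,0,yaw])
    print('t',round(o['time'],2),'tcp',o['tool_pos'].round(4),'rpy',o['ee_rot'].round(4),'F',o['wrist_force'].round(1),'w',round(o['width'],4),'f',round(o['finger_force'],1))
    print('shift mm',((np.array(pos)-o['tool_pos'])*1000).round(1),'turn',(T*R.inv()).as_rotvec().round(4))
E
python3 -c "
from h import *
corr([.6316,-.2542,.092],1.688)"
```

```text
t 2.92 tcp [ 0.6272 -0.2476  0.224 ] rpy [-3.1333 -0.0056  1.7017] F [-0.4 -0.1 -4.3] w 0.0942 f 0.0
shift mm [   4.4   -6.6 -132. ] turn [-0.0046 -0.0089 -0.0138]
```

>>> send_rows(rows=[[0,0,0,0,0,0],[0,0,-20,0,0,0],[0,0,-20,0,0,0],[0,0,-20,0,0,0],[0,0,0,0,0,0],[0,0,0,0,0,0]])

```text
time: 3.42
tool_pos: [0.6293, -0.2485, 0.1711]
ee_rot: [3.14, 0.001, 1.702]
wrist_force: [0.3, -1.2, -4.4]
width: 0.0941
finger_force: 0.0
```

```bash
python3 -c "
from h import *
corr([.6316,-.2542,.092],1.688)"
```

```text
t 3.42 tcp [ 0.6293 -0.2485  0.1711] rpy [3.1401e+00 1.0000e-03 1.7020e+00] F [ 0.3 -1.2 -4.4] w 0.0941 f 0.0
shift mm [  2.3  -5.7 -79.1] turn [ 0.0008  0.0016 -0.014 ]
```

>>> send_rows(rows=[[2,-6,-20,0,0,-0.014],[0,0,-25,0,0,0],[0,0,-25,0,0,0],[0,0,0,0,0,0],[0,0,0,0,0,0],[0,0,0,0,0,0]])

```text
time: 3.92
tool_pos: [0.6325, -0.2552, 0.103]
ee_rot: [3.137, 0.003, 1.688]
wrist_force: [-0.1, 0.4, -2.9]
width: 0.0941
finger_force: 0.0
```

```bash
python3 -c "
from h import *
corr([.6316,-.2542,.092],1.688)"
```

```text
t 3.92 tcp [ 0.6325 -0.2552  0.103 ] rpy [3.1371e+00 2.9000e-03 1.6878e+00] F [-0.1  0.4 -2.9] w 0.0941 f 0.0
shift mm [ -0.9   1.  -11. ] turn [0.0023 0.0048 0.0002]
```

>>> send_rows(rows=[[-1,1,-11,0.002,0.004,0],[0,0,0,0,0,0],[0,0,0,0,0,0]])

```text
time: 4.17
tool_pos: [0.63, -0.2535, 0.0887]
ee_rot: [-3.138, -0.002, 1.688]
wrist_force: [-0.4, -0.1, -3.4]
width: 0.0942
finger_force: 0.0
```

>>> send_rows(rows=[[0,0,0,0,0,0],[0,0,0,0,0,0],[0,0,0,0,0,0],[0,0,0,0,0,0],[0,0,0,0,0,0],[0,0,0,0,0,0],[0,0,0,0,0,0],[0,0,0,0,0,0]], grip=20)

```text
time: 4.83
tool_pos: [0.6299, -0.2535, 0.0883]
ee_rot: [-3.138, -0.003, 1.688]
wrist_force: [0.2, -0.5, -4.1]
width: 0.0443
finger_force: 0.0
```

```bash
python3 -c "
from h import *
corr([.6316,-.2542,.092],1.688)"
```

```text
t 4.83 tcp [ 0.6299 -0.2535  0.0883] rpy [-3.1379e+00 -2.5000e-03  1.6878e+00] F [ 0.2 -0.5 -4.1] w 0.0443 f 0.0
shift mm [ 1.7 -0.7  3.7] turn [-0.0021 -0.004   0.0002]
```

>>> send_rows(rows=[[1.5,-0.5,4,-0.002,-0.004,0],[0,0,0,0,0,0],[0,0,0,0,0,0],[0,0,0,0,0,0],[0,0,0,0,0,0],[0,0,0,0,0,0],[0,0,0,0,0,0],[0,0,0,0,0,0]])

```text
time: 5.5
tool_pos: [0.6317, -0.2542, 0.0932]
ee_rot: [3.14, 0.001, 1.688]
wrist_force: [-0.3, -0.2, 0.8]
width: 0.0291
finger_force: 30.0
```

```bash
python3 -c "
from h import *
corr([.6316,-.2542,.092],1.688)"
```

```text
t 5.5 tcp [ 0.6317 -0.2542  0.0932] rpy [3.1405e+00 8.0000e-04 1.6878e+00] F [-0.3 -0.2  0.8] w 0.0291 f 30.0
shift mm [-0.1  0.  -1.2] turn [0.0007 0.0012 0.0002]
```

>>> send_rows(rows=[[0,0,20,0,0,0],[0,0,35,0,0,0],[0,0,35,0,0,0],[0,0,35,0,0,0],[0,0,35,0,0,0],[0,0,35,0,0,0],[0,0,35,0,0,0],[0,10,0,0,0,0]])

```text
time: 6.17
tool_pos: [0.6328, -0.246, 0.3297]
ee_rot: [3.131, 0.008, 1.685]
wrist_force: [0.6, -0.4, -4.3]
width: 0.0291
finger_force: 30.0
```

>>> send_rows(rows=[[0,35,0,0,0,-0.01],[-3,35,0,0,0,-0.01],[-3,35,0,0,0,-0.01],[-3,35,0,0,0,-0.01],[-3,35,0,0,0,-0.01],[-3,35,0,0,0,-0.01],[-3,35,0,0,0,-0.01],[-3,20,0,0,0,-0.01]])

```text
time: 6.83
tool_pos: [0.609, 0.0258, 0.3181]
ee_rot: [-3.136, -0.003, 1.611]
wrist_force: [0.2, -0.3, -6.0]
width: 0.0289
finger_force: 30.0
```

```bash
python3 - <<'E'
from h import *
m=optics.camera_model('wrist'); p=optics.snapshot('wrist'); np.save('pics/w3.npy',p);np.save('pics/w3m.npy',m,allow_pickle=True)
cv2.imwrite('pics/w3.png',p[:,:,::-1]); corr([.6107,.1157,.30],1.609)
print(proj(m,np.array([.6107,.1157,.17])),proj(m,np.array([.6697,.1981,.143])))
E
```

```text
t 6.88 tcp [0.6085 0.0286 0.3185] rpy [-3.1357 -0.0053  1.6149] F [-0.4  0.9 -6.5] w 0.0294 f 30.0
shift mm [  2.2  87.1 -18.5] turn [-0.005  -0.0061 -0.0059]
[277.90492058 111.63801785] [340.67688442  28.46599384]
```

View pics/w3.png

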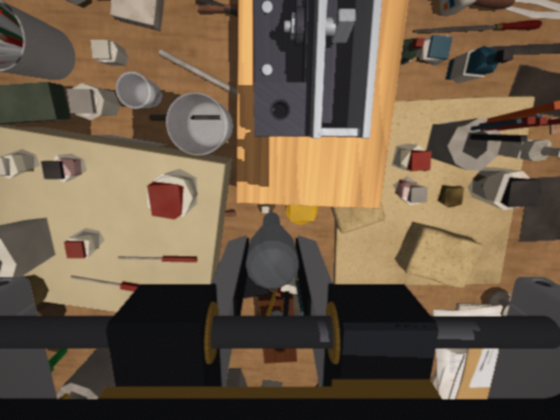

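The stake is held upright between the fingers at (272,250). The socket hole is at about (281,108), and the bracket top and rear rail are the bright strips at x≈325 and x≈370.

```bash
python3 - <<'E'
from h import *
p=np.load('pics/w3.npy'); m=np.load('pics/w3m.npy',allow_pickle=True).item()
g=cv2.cvtColor(p,cv2.COLOR_RGB2GRAY).astype(int)
print(g[100:118:2,268:300:2])
roi=(268,94,28,28)
for th in (25,32,40):
  for st,c,l in blobs(p,roi,lambda a:a.mean(2)<th,15): print(th,st,c,plane(m,c,.170).round(4))
w=lambda a:(a.min(2)>135)&(a.max(2)-a.min(2)<30)
for st,c,l in blobs(p,(308,0,80,138),w,60):
    ys,xs=np.nonzero(l); print(st+[308,0,0,0,0],c, cv2.fitLine(np.c_[xs+308,ys].astype(np.float32),2,0,.01,.01).ravel())
E
```

```text
[[76 77 75 69 60 56 51 53 59 71 77 77 78 78 77 78]
 [75 75 68 56 40 32 29 32 42 53 73 77 78 77 78 79]
 [77 71 57 38 28 28 28 23 25 38 61 75 76 77 77 79]
 [79 68 49 35 33 35 35 34 26 30 45 71 77 77 77 78]
 [76 66 55 48 35 33 35 35 32 26 44 71 78 78 76 76]
 [74 63 59 48 33 34 34 34 34 29 43 70 80 78 78 77]
 [76 66 48 34 33 34 35 35 33 32 45 71 78 79 79 78]
 [76 70 53 39 34 35 34 34 33 39 59 76 78 78 79 81]
 [77 76 66 50 39 35 34 36 39 51 71 78 78 80 77 79]]
32 [ 7  8 12 10 40] [282.175 105.35 ] [0.6146 0.1217 0.17  ]
40 [  6   8  14  16 181] [280.48618785 109.09392265] [0.6131 0.1182 0.17  ]
[ 313    0   45  138 1521] [324.01314924  77.15516108] [6.0458679e-02 9.9817067e-01 3.2401315e+02 7.7155159e+01]
[363   0  19 138 992] [371.54939516  67.42842742] [ 8.6212724e-02 -9.9627674e-01  3.7154941e+02  6.7428429e+01]
[340   9  15  12 165] [346.94545455  14.93333333] [ 9.9985266e-01 -1.7165506e-02  3.4694547e+02  1.4933333e+01]
```

>>> send_rows(rows=[[1,15,-10,0,0,0],[0,15,-10,0,0,0],[0,10,0,0,0,0],[0,0,0,0,0,0],[0,0,0,0,0,0],[0,0,0,0,0,0],[0,0,0,0,0,0],[0,0,0,0,0,0]])

```text
time: 7.55
tool_pos: [0.6118, 0.0601, 0.303]
ee_rot: [3.14, 0.0, 1.606]
wrist_force: [-0.4, 0.4, -7.3]
width: 0.0293
finger_force: 30.0
```

```bash
cat > soc.py <<'E'
from h import *
corr([.612,.117,.30],1.609)
m=optics.camera_model('wrist'); p=optics.snapshot('wrist'); np.save('pics/w4.npy',p);np.save('pics/w4m.npy',m,allow_pickle=True)
corr([.612,.117,.30],1.609)
c0=proj(m,np.array([.612,.117,.17])).round().astype(int); print(c0)
for th in (40,48):
  for st,c,l in blobs(p,(c0[0]-16,c0[1]-16,32,32),lambda a:a.mean(2)<th,60):
    cn=max(cv2.findContours(l.astype(np.uint8),0,2)[0],key=len); print(th,st,c,plane(m,c,.170).round(4)); cc,r=cv2.minEnclosingCircle(cn); print('  circ',cc+c0-16,r,plane(m,cc+c0-16,.17).round(4))
mt=optics.camera_model('top');t=optics.snapshot('top');np.save('pics/t4.npy',t)
E
python3 soc.py; python3 - <<'E'
import cv2,numpy as np
p=np.load('pics/w4.npy');cv2.imwrite('pics/w4.png',cv2.resize(p[0:300,180:460],(560,600),interpolation=2)[:,:,::-1])
E
```

```text
t 7.55 tcp [0.6118 0.0601 0.303 ] rpy [3.1403e+00 2.0000e-04 1.6064e+00] F [-0.4  0.4 -7.3] w 0.0293 f 30.0
shift mm [ 0.2 56.9 -3. ] turn [0.0002 0.0013 0.0026]
t 7.6 tcp [0.6117 0.0602 0.3029] rpy [3.1404e+00 2.0000e-04 1.6065e+00] F [-0.4 -0.  -6.8] w 0.0293 f 30.0
shift mm [ 0.3 56.8 -2.9] turn [0.0001 0.0012 0.0025]
[274 147]
40 [  0   8  32  24 582] [274.9467354  152.55154639] [0.6134 0.1114 0.17  ]
  circ [273.74193573 154.        ] 17.22823143005371 [0.6123 0.11   0.17  ]
48 [  0   7  32  25 617] [274.79902755 152.02269044] [0.6133 0.1119 0.17  ]
  circ [273.5 153.5] 17.67776870727539 [0.6121 0.1105 0.17  ]
```

View pics/w4.png

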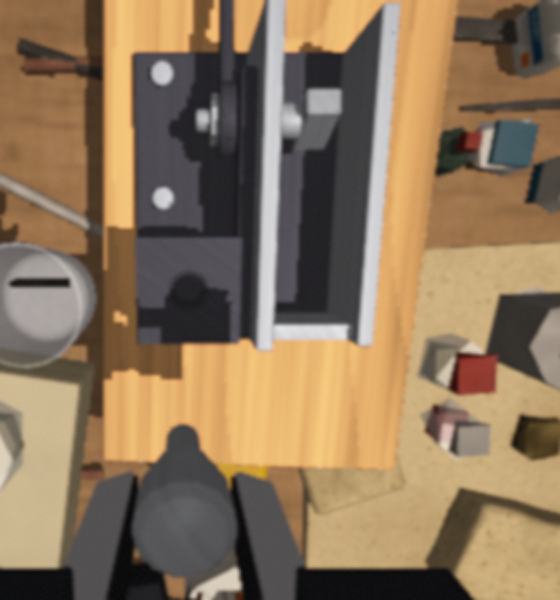

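The socket hole is at crop (190,290), which is px (275.2,145), with a shadow just below it. The stake's foot is at crop (183,432), and the leaning bolt head is at crop (322,105).

```bash
python3 - <<'E'
from h import *
p=np.load('pics/w4.npy'); m=np.load('pics/w4m.npy',allow_pickle=True).item()
H=plane(m,(275.2,145),.17); print('hole',H.round(4))
g=cv2.cvtColor(p,cv2.COLOR_RGB2GRAY).astype(int)
print(g[133:156:2,262:292:2])
def edge(rows,x0,x1,z):
    P=[]
    for y in rows:
        xs=[x for x in range(x0,x1) if g[y,x]>150]
        if xs: P.append(plane(m,(np.mean(xs),y),z)[:2])
    v=cv2.fitLine(np.array(P,np.float32),2,0,.01,.01).ravel(); return v,len(P)
for n,r,a,b,z in (('br',range(30,160,4),305,325,.18),('rail',range(30,160,4),355,382,.165)):
    v,k=edge(r,a,b,z); print(n,v,k,'yaw',np.arctan2(-v[0]*np.sign(v[1]),abs(v[1])), 'x at y=.117',v[2]+(.117-v[3])*v[0]/v[1])
for uv in ((258+0,0),):pass
print('bracket R end',plane(m,(180+265/2,349/2),.18),'block front-right corner',plane(m,(180+138/2,344/2),.17),'block left-front',plane(m,(180+137/2,237/2),.17))
# pixel row of stake foot
print('foot expected px',proj(m,np.array([.6118,.0602,.3029-.0832])))
E
```

```text
hole [0.6134 0.1185 0.17  ]
[[82 81 82 83 84 82 82 81 83 84 84 85 83 84 84]
 [82 82 81 81 78 73 72 73 79 83 84 85 85 84 84]
 [80 81 81 69 60 53 50 52 58 69 79 83 84 84 85]
 [81 81 69 53 39 36 36 37 40 51 69 82 82 84 86]
 [81 75 58 39 35 37 36 36 37 38 56 78 83 84 83]
 [82 73 46 37 36 36 36 36 36 34 42 63 71 73 80]
 [82 64 34 35 36 37 36 36 35 32 30 34 38 41 49]
 [72 47 30 32 36 37 37 36 34 29 31 34 36 37 36]
 [60 34 30 28 31 33 35 33 29 28 32 35 35 36 36]
 [58 36 33 28 28 28 30 28 27 32 34 36 36 36 37]
 [51 36 35 33 30 30 30 30 31 33 35 36 37 36 36]
 [36 34 36 36 35 33 33 33 36 36 35 35 35 36 35]]
br [ 0.03083928 -0.99952435  0.6467004   0.1635581 ] 33 yaw 0.030844169 x at y=.117 0.64813685
rail [ 0.08173524 -0.9966541   0.702725    0.16688205] 33 yaw 0.08182652 x at y=.117 0.7068158
bracket R end [0.64954952 0.09302545 0.18      ] block front-right corner [0.58880511 0.09177538 0.17      ] block left-front [0.58757659 0.1418998  0.17      ]
foot expected px [271.39408199 218.87586189]
```

>>> send_rows(rows=[[0,20,0,0,0,0],[0,20,-10,0,0,0],[0,17,-10,0,0,0],[0,0,-10,0,0,0],[0,0,-5,0,0,0],[0,0,0,0,0,0],[0,0,0,0,0,0],[0,0,0,0,0,0]])

```text
time: 8.32
tool_pos: [0.6118, 0.117, 0.2681]
ee_rot: [3.14, 0.0, 1.606]
wrist_force: [-0.1, 0.3, -5.9]
width: 0.0289
finger_force: 30.0
```

```bash
python3 - <<'E'
from h import *
corr([.612,.1173,.208],1.607)
t=optics.snapshot('top');s=optics.snapshot('side');np.save('pics/s5.npy',s);np.save('pics/t5.npy',t)
a=cv2.resize(s[120:220,270:390],(600,500),interpolation=2)
cv2.imwrite('pics/s5.png',a[:,:,::-1])
ms=optics.camera_model('side'); print('hole px',proj(ms,np.array([.612,.1173,.17])),'crop',(proj(ms,np.array([.612,.1173,.17]))-[270,120])*5)
E
```

```text
t 8.32 tcp [0.6118 0.117  0.2681] rpy [3.1403e+00 2.0000e-04 1.6064e+00] F [-0.1  0.3 -5.9] w 0.0289 f 30.0
shift mm [  0.2   0.3 -60.1] turn [0.0002 0.0013 0.0006]
hole px [314.41293089 172.01925255] crop [222.06465446 260.09626277]
```

View pics/s5.png

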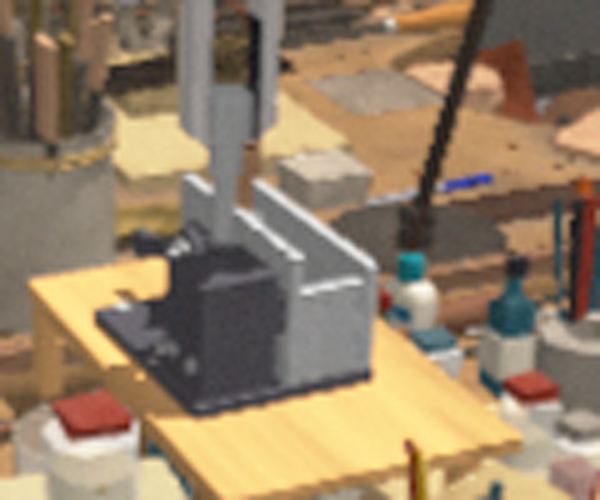

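The foot hangs straight over the hole at crop (227,245), with the hole predicted at (222,260). I'll lower gently and watch the force.

>>> send_rows(rows=[[0,0,-7,0,0,0],[0,0,-7,0,0,0],[0,0,-4,0,0,0],[0,0,-3,0,0,0],[0,0,0,0,0,0],[0,0,0,0,0,0]])

```text
time: 8.92
tool_pos: [0.6115, 0.1178, 0.2458]
ee_rot: [-3.141, 0.0, 1.608]
wrist_force: [1.6, -1.4, -7.2]
width: 0.029
finger_force: 30.0
```

>>> send_rows(rows=[[0,0,-6,0,0,0],[0,0,-6,0,0,0],[0,0,-6,0,0,0],[0,0,0,0,0,0],[0,0,0,0,0,0]])

```text
time: 9.33
tool_pos: [0.6114, 0.1178, 0.2273]
ee_rot: [-3.141, 0.0, 1.608]
wrist_force: [1.9, -1.1, -8.2]
width: 0.0291
finger_force: 30.0
```

>>> send_rows(rows=[[0,0,-6,0,0,0],[0,0,-6,0,0,0],[0,0,-4,0,0,0],[0,0,-3,0,0,0],[0,0,0,0,0,0],[0,0,0,0,0,0]])

```text
time: 9.83
tool_pos: [0.6114, 0.1177, 0.2086]
ee_rot: [-3.141, 0.001, 1.607]
wrist_force: [1.6, -1.8, -8.9]
width: 0.0296
finger_force: 30.0
```

>>> send_rows(rows=[[0,0,-1.5,0,0,0],[0,0,0,0,0,0],[0,0,-1,0,0,0],[0,0,0,0,0,0]])

```text
time: 10.17
tool_pos: [0.6115, 0.1177, 0.2083]
ee_rot: [3.14, 0.0, 1.608]
wrist_force: [-1.1, -3.5, -0.3]
width: 0.0289
finger_force: 30.0
```

The shoulder is seated: it stopped at z=0.2083 against the expected 0.2082, with the load on the mouth. I'll release and raise.

>>> send_rows(rows=[[0,0,1,0,0,0],[0,0,0,0,0,0],[0,0,0,0,0,0],[0,0,0,0,0,0],[0,0,0,0,0,0],[0,0,0,0,0,0],[0,0,0,0,0,0],[0,0,0,0,0,0]], grip=94)

```text
time: 10.83
tool_pos: [0.6114, 0.1181, 0.2077]
ee_rot: [-3.141, -0.0, 1.608]
wrist_force: [-0.2, -0.3, -4.2]
width: 0.0792
finger_force: 0.0
```

>>> send_rows(rows=[[0,0,10,0,0,0],[0,0,20,0,0,0],[0,0,30,0,0,0],[0,0,30,0,0,0],[0,0,20,0,0,0],[0,0,0,0,0,0],[0,0,0,0,0,0],[0,0,0,0,0,0]])

```text
time: 11.5
tool_pos: [0.6111, 0.118, 0.3163]
ee_rot: [-3.14, 0.0, 1.608]
wrist_force: [0.0, 0.5, -4.3]
width: 0.0939
finger_force: 0.0
```

```bash
python3 - <<'E'
from h import *
corr([.6697,.1985,.30],3.18)
m=optics.camera_model('wrist'); p=optics.snapshot('wrist'); np.save('pics/w6.npy',p);np.save('pics/w6m.npy',m,allow_pickle=True)
t=optics.snapshot('top');np.save('pics/t6.npy',t)
a=cv2.resize(p[0:270,180:450],(500,500),interpolation=2); b=cv2.resize(t[110:180,180:222+0+0+0+0],(300,500),interpolation=2)
cv2.imwrite('pics/w6.png',np.hstack([a,b])[:,:,::-1])
mt=optics.camera_model('top'); print('dome top px',proj(mt,np.array([.6115,.1177,.222])),proj(m,np.array([.6115,.1177,.222])),'boltc',proj(m,np.array([.6697,.1985,.143])))
E
```

```text
t 11.5 tcp [0.6111 0.118  0.3163] rpy [-3.1395e+00  2.0000e-04  1.6078e+00] F [ 0.   0.5 -4.3] w 0.0939 f 0.0
shift mm [ 58.6  80.5 -16.3] turn [ 1.8000e-03 -1.4000e-03  1.5722e+00]
dome top px [225.67058706 146.12106318] [272.102682   215.52443055] boltc [329.55319587 123.48899629]
```

View pics/w6.png

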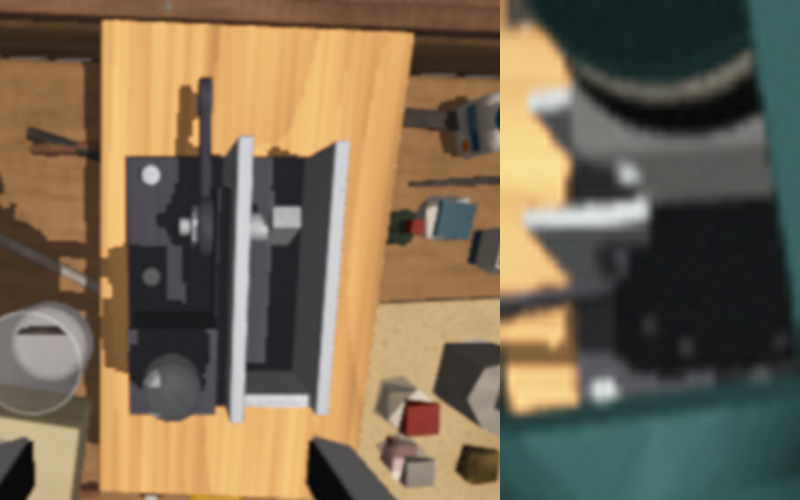

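The stake stands home, dome at crop (172,385). The bolt head is in the gap, its top face at crop (287,216), and the spanner points to +y. I'll turn 90° and move above the bolt.

>>> send_rows(rows=[[8,10,0,0,0,0.121],[8,10,0,0,0,0.121],[8,10,0,0,0,0.121],[8,10,0,0,0,0.121],[8,10,0,0,0,0.121],[8,10,0,0,0,0.121],[8,10,0,0,0,0.121],[3,10,0,0,0,0.121]])

```text
time: 12.27
tool_pos: [0.6708, 0.1983, 0.3147]
ee_rot: [-3.138, -0.003, 2.581]
wrist_force: [0.5, -0.4, -3.6]
width: 0.0938
finger_force: 0.0
```

>>> send_rows(rows=[[0,1,0,0,0,0.121],[0,0,0,0,0,0.121],[0,0,0,0,0,0.121],[0,0,0,0,0,0.121],[0,0,0,0,0,0.117],[0,0,0,0,0,0],[0,0,0,0,0,0],[0,0,0,0,0,0]])

```text
time: 12.93
tool_pos: [0.6703, 0.199, 0.3166]
ee_rot: [-3.141, -0.002, -3.109]
wrist_force: [0.6, 0.4, -3.1]
width: 0.0943
finger_force: 0.0
```

```bash
python3 - <<'E'
from h import *
m=np.load('pics/w6m.npy',allow_pickle=True).item()
print('head top from w6',plane(m,(180+287*.54,216*.54),.161),'dome c',plane(m,(180+172*.54,383*.54),.213))
for n,uv,z in (('brL',(180+246*.54,138*.54),.18),('brR',(180+237*.54,421*.54),.18),('railL',(180+342*.54,142*.54),.165),('railR',(180+322*.54,413*.54),.165)): print(n,plane(m,uv,z).round(4))
corr([.6706,.1998,.15],3.178)
m=optics.camera_model('wrist'); p=optics.snapshot('wrist'); np.save('pics/w7.npy',p);np.save('pics/w7m.npy',m,allow_pickle=True)
print('pred head top px',proj(m,np.array([.6706,.205,.161])))
g=p.mean(2)
E
```

```text
head top from w6 [0.67128816 0.20508214 0.161     ] dome c [0.61198988 0.12324158 0.213     ]
brL [0.6441 0.2403 0.18  ]
brR [0.6496 0.0936 0.18  ]
railL [0.6956 0.2425 0.165 ]
railR [0.7011 0.0953 0.165 ]
t 12.93 tcp [0.6703 0.199  0.3166] rpy [-3.1413e+00 -2.1000e-03 -3.1089e+00] F [ 0.6  0.4 -3.1] w 0.0943 f 0.0
shift mm [   0.3    0.8 -166.6] turn [ 0.0003 -0.0021  0.0037]
pred head top px [277.23358658 199.16059327]
```

>>> send_rows(rows=[[0,1,-20,0,-0.002,0.004],[0,0,-30,0,0,0],[0,0,-30,0,0,0],[0,0,-30,0,0,0],[0,0,-10,0,0,0],[0,0,0,0,0,0],[0,0,0,0,0,0],[0,0,0,0,0,0]])

```text
time: 13.65
tool_pos: [0.6716, 0.2002, 0.2008]
ee_rot: [3.141, 0.006, -3.103]
wrist_force: [0.7, -0.2, -4.4]
width: 0.094
finger_force: 0.0
```

```bash
python3 -c "
from h import *
corr([.6706,.1998,.150],3.178)"
```

```text
t 13.65 tcp [0.6716 0.2002 0.2008] rpy [ 3.1408  0.0064 -3.1028] F [ 0.7 -0.2 -4.4] w 0.094 f 0.0
shift mm [ -1.   -0.4 -50.8] turn [-0.001   0.0064 -0.0024]
```

>>> send_rows(rows=[[-1,-0.5,-12,0,0.005,0],[0,0,-12,0,0,0],[0,0,-12,0,0,0],[0,0,-10,0,0,0],[0,0,-4,0,0,0],[0,0,0,0,0,0],[0,0,0,0,0,0],[0,0,0,0,0,0]])

```text
time: 14.32
tool_pos: [0.6698, 0.1996, 0.1485]
ee_rot: [3.141, -0.002, -3.102]
wrist_force: [-1.0, 0.6, -4.6]
width: 0.0937
finger_force: 0.0
```

```bash
python3 -c "
from h import *
corr([.6706,.1998,.150],3.178)"
```

```text
t 14.32 tcp [0.6698 0.1996 0.1485] rpy [ 3.1412e+00 -2.0000e-03 -3.1024e+00] F [-1.   0.6 -4.6] w 0.0937 f 0.0
shift mm [0.8 0.2 1.5] turn [-0.0003 -0.002  -0.0028]
```

No contact. I'll close on the head.

>>> send_rows(rows=[[0.8,0,1,0,0,0],[0,0,0,0,0,0],[0,0,0,0,0,0],[0,0,0,0,0,0],[0,0,0,0,0,0],[0,0,0,0,0,0],[0,0,0,0,0,0],[0,0,0,0,0,0]], grip=2)

```text
time: 14.98
tool_pos: [0.6702, 0.1995, 0.1488]
ee_rot: [3.141, -0.003, -3.102]
wrist_force: [-0.8, 0.3, -4.5]
width: 0.0443
finger_force: 0.0
```

>>> send_rows(rows=[[0,0,0,0,0,0],[0,0,0,0,0,0],[0,0,0,0,0,0],[0,0,0,0,0,0],[0,0,0,0,0,0],[0,0,0,0,0,0],[0,0,0,0,0,0],[0,0,0,0,0,0]])

```text
time: 15.65
tool_pos: [0.6706, 0.1999, 0.1493]
ee_rot: [3.141, -0.002, -3.102]
wrist_force: [0.8, 2.0, -3.0]
width: 0.012
finger_force: 38.0
```

```bash
python3 - <<'E'
from h import *
corr([.6706,.1998,.150],3.178)
s=optics.snapshot('side')
cv2.imwrite('pics/s8.png',cv2.resize(s[120:220,270:390],(600,500),interpolation=2)[:,:,::-1])
E
```

```text
t 15.65 tcp [0.6706 0.1999 0.1493] rpy [ 3.1407e+00 -1.7000e-03 -3.1022e+00] F [ 0.8  2.  -3. ] w 0.012 f 38.0
shift mm [-0.  -0.1  0.7] turn [-0.0008 -0.0017 -0.0029]
```

View pics/s8.png

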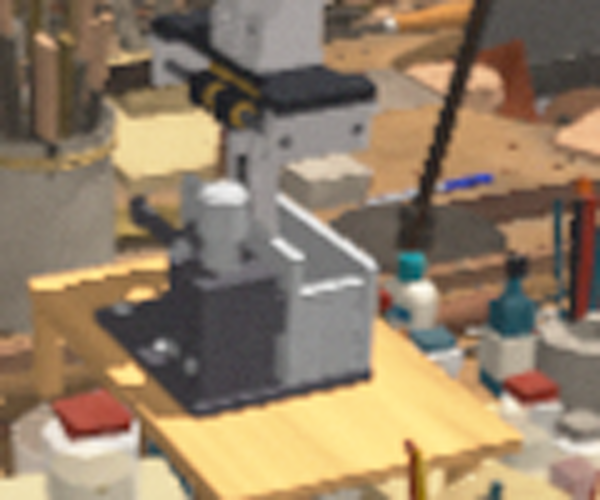

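The opening is 12.0 mm, exactly the head's thickness, so the head is upright. The spanner end has risen to crop (140,210), and the stake stands home and untouched at (222,225). I'll settle briefly, then hand in.

>>> send_rows(rows=[[0,0,0,0,0,0],[0,0,0,0,0,0],[0,0,0,0,0,0],[0,0,0,0,0,0],[0,0,0,0,0,0],[0,0,0,0,0,0]])

```text
time: 16.2
tool_pos: [0.6706, 0.1998, 0.1493]
ee_rot: [3.141, -0.002, -3.102]
wrist_force: [1.4, 2.6, -0.7]
width: 0.0118
finger_force: 38.1
```

```bash
python3 - <<'E'
from h import *
from bench import ticket
corr([.6706,.1998,.150],3.178)
print(ticket.close_job())
E
```

```text
t 16.2 tcp [0.6706 0.1998 0.1493] rpy [ 3.1408e+00 -1.7000e-03 -3.1022e+00] F [ 1.4  2.6 -0.7] w 0.0118 f 38.1
shift mm [ 0.  -0.   0.7] turn [-0.0008 -0.0017 -0.003 ]
the job is handed in; nothing more can be done
None
```

The dome stake is fully home in the socket and let go, and the bolt head is gripped upright at about 38 N; I handed the job in at 16.2 s, and the hand-in call returned no verdict.

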